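Set the ratchet and clamp the cork grip

TASK

The cork grip in the little screw press is freshly glued and must be clamped, but the press's ratchet handle is still set to unscrew: first flip the small direction lever on the ratchet head over to its other side, then swing the handle back anticlockwise (seen from above) past the middle to feel that it free-wheels and does not move the plate. Now pull it clockwise, in as many strokes as it takes, until the plate bears firmly on the cork and the handle pulls about half as hard again as when it ran free, but no harder, or the cork is crushed. Leave it clamped, with the lever as you set it, and the things around where they stand.

Things in the scene. Friction and masses are not known exactly. Their poses are not given: they have to be found in the camera images.
- press: hand screw press, fixed to the bench: hardwood board 130 x 190 x 22 mm, two threaded columns 66 mm left and right of the middle, 176 mm tall, and an aluminium crosshead, top at 146 mm. Origin on the bench top on the vertical screw axis; x from its front to its back, z up. Right-hand screw: turning clockwise from above lowers the plate, 16 mm a turn.
- head_top (a point): middle of the flat top of the ratchet head, on the screw axis, 175.5 mm above the bench. The head is a steel disc of 88 mm; it turns with the handle.
- ratchet_handle (a joint): swing of the ratchet handle about the screw axis, rad, positive clockwise from above (tightening); 0 = pointing straight to the front of the press (its -x); limits -1.15 and 1.15; stays where left. It starts at 0.35 to 0.65, so it must be swung back before a stroke. 16 ratchet teeth (0.39 rad each): up to one tooth of lost motion at each reversal.
- handle_grip (a point): middle of the handle's black round grip, on its centre line: 20 mm thick, 75 mm long, level, 135 mm from the screw axis, 164 mm above the bench, free space below. Pull felt here while it moves slowly (it eases when the hand stops): free-wheeling 1 to 4 N; driving with the plate still free about 8 N; 10 N just clamped, 11 to 13 N right, above 15 N the cork is crushed.
- direction_lever (a joint): direction lever on the ratchet head, rad, clockwise from above positive: at 0 (its start, against a stop) the ratchet drives anticlockwise (unscrews); at 1.0 (the other stop) it drives clockwise and free-wheels anticlockwise; near 0.5 neutral. At 0.5 it lies along the handle's centre line. A push of 3 to 5 N at the tip moves it; it stays where it is left.
- lever_pin (a point): top of the lever's pin, on the handle's centre line 54 mm from the screw axis, 182 mm above the bench; hub of 15 mm, 6 mm high. The lever points from here back towards the screw axis. To flip it, its tip travels 36 mm across the head: to the right as seen from the handle's outer end looking towards the screw axis.
- lever_tip (a point): centre of the upright thumb piece at the tip of the steel direction lever, 38 mm from its pin: 14 mm long, 7 mm thick, 18 mm high (176.5 to 194.5 mm above the bench, this point at 185.5), standing 1 mm clear of the head's flat top.
- press_plate: aluminium pressure plate with a steel pad of 40 mm below, on the rising screw between the columns; origin at the middle of the pad's underside. It starts about 2 to 5 mm above the cork.
- plate_face (a point): middle of the underside of the pressure pad
- cork_grip: stack of six glued cork rings, 29 mm across and 63 mm tall, on a 3 mm steel disc on the press's bed; it cannot come out. Origin under the disc; its top is 94 mm above the bench.
- pot_corks: small thick glass pot with cork rings, 68 mm across, 44 mm tall, bystander
- epoxy_resin: small glue bottle with an orange cap, 29 mm across, 74 mm tall, bystander
- epoxy_hardener: small glue bottle with a black cap, 29 mm across, 74 mm tall, bystander
- dividers: steel dividers lying on the bench, 165 mm long, bystander
- thermometer: flat white pocket thermometer lying on the bench, 78 mm long, bystander

How it is judged:
By the outcome, as a careful person would: the job done as asked, in the order asked, and still so for the second after the job is handed in, with the robot touching nothing.
It also fails if it takes over 64 s, if anything falls off the work surface, if the arm or the gripper's body presses on something with over 40 N, if the wrist force passes 120 N, or if a joint passes its speed limit or range.

ROBOT

A 6-joint arm with a two-finger parallel gripper is mounted at the origin on a cart in front of the work surface, level with it; the furniture and walls round the work are solid. World frame = base frame: x ahead of the robot, y to its left, z up, the work surface at z = 0. Lengths are in mm, angles in rad, forces in N, time in s.
With the tool pointing down it reaches from about 275 to 825 mm from the base axis. Payload 4.9 kg.
Tool frame: the origin (TCP) lies at the very end of the fingers, on their centre line; the grasp point (between the pads) lies 19 mm behind it; z points along the fingers, y is the line along which they close (so a half turn about z gives the same grasp; the last joint's range is limited). The gripper opens to 85 mm and grips with 20 to 120 N. Pads are 22 mm wide; open, the fingers measure 114 mm over their backs; the gripper's body (76 mm by 85 mm) begins 54 mm behind the grasp point. The pads swing forward as they close: fully open they stand 13 mm farther back than shut.
Start: joints at [-0.134, 0.326, -0.193, 1.052, 0, 1.437], TCP at [550.017, 0.009, 231.281] pointing down, gripper open.
Joint ranges: [-2.65, 2.65], [-0.97, 1.79], [-1.3, 1.35], [-1.93, 2.1], [-1.47, 1.37], [-3.14, 3.14]. Speed limits (rad/s): [2.57, 2.57, 3.14, 3.14, 3.14, 3.14].

INTERFACE

Orientations are given as [roll, pitch, yaw] about the fixed x, y, z axes, in that order (R = Rz(yaw) Ry(pitch) Rx(roll)).
In Python, from bench import bot, solve_ik, imaging gives the robot as it stands. Calls block until the motion is done:
- bot.move_ptp(position, orientation): joint-space move of the TCP to a pose.
- bot.movel(position, rot=None, max_speed=150, threshold=None): straight line of the TCP; rot=None keeps the orientation; max_speed is the mean speed in mm/s. With threshold (N) it stops when the force on the tool has changed by that much, and returns True; else False.
- bot.move_j(angles): joint-space move.
- bot.grip(opening, effort=None): opening from 0.0 (shut) to 1.0 (fully open); effort is the grip in N (None keeps the last); returns when the fingers have stopped.
- bot.dwell(seconds).
- solve_ik(position, orientation): joint angles nearest the present ones, or None.
- bot.get_state(): the state.
- imaging.capture(name): name is "scene" or "side" or "wrist"; returns the picture (384x512x3 uint8, blue, green, red); there is no depth.
- imaging.camera_model(name): a dict with "K" (3x3 intrinsics, pixels), "k1" (the pictures are not rectified: a ray, as slopes to the right and down, at radius r is drawn at 1 + k1 r^2 times it, then the intrinsics apply), "position" and "rotation" of the camera in the world. Camera axes: x right, y up, looking along -z (the intrinsics and any distortion apply to the point x, -y, -z); pixel columns grow to the right and rows downward; lengths in mm; the calibration is good to about 2 mm. A picture is of the moment at which its call begins: read the wrist's pose just before it. camera_model takes no time and is no camera call; for the wrist camera it gives the pose at the moment of the call.
A pose or a line that the arm cannot do raises bot.IKError and nothing moves.
- bot.sign_off(): hands the job in; it is judged then, once.
The state is a dict: "t": time; "qpos": joint angles; "joint_velocities": joint speeds; "effort": joint torques, N m; "tcp_pos": TCP position; "orientation": TCP orientation; "contact_force": force on the tool from outside, world axes, zero at the start; "wrist_torque": the same for the moment, N m; "opening": opening from 0.0 (shut) to 1.0 (fully open); "gripper_force": force on a finger pad.
Only numpy, scipy, OpenCV 4.12 (cv2) and the standard library are available. Lean on these libraries where they do the work, as an engineer would, in place of code of your own. Each camera call takes 0.05 s, during which the arm holds its last target. There are 200 camera calls.

## Working session

There is one attempt and no reset: what is moved stays moved. The work goes in short steps, each a Python script; the robot and the scene stay as the last script left them, time stands still between calls to the robot, and variables do not carry over. Pictures are saved under pics/ and viewed, at most 10 in all, crops included, and the job is handed in when it is done.

```bash
ls; mkdir -p pics
cat > h.py <<'E'
import numpy as np, cv2
from bench import bot, solve_ik, imaging
def ray(m,u,v):
    K=np.array(m["K"]);d=np.array([(u-K[0,2])/K[0,0],(v-K[1,2])/K[1,1]])
    s=d.copy()
    for _ in range(20): s=d/(1+m["k1"]*(s@s))
    r=np.array(m["rotation"])@np.array([s[0],-s[1],-1]);return np.array(m["position"]),r
def onz(m,u,v,z):
    p,r=ray(m,u,v);return p+r*(z-p[2])/r[2]
def proj(m,P):
    c=np.array(m["rotation"]).T@(np.array(P,float)-m["position"]);s=np.array([c[0],-c[1]])/-c[2]
    s=s*(1+m["k1"]*(s@s));K=np.array(m["K"]);return K[0,0]*s[0]+K[0,2],K[1,1]*s[1]+K[1,2]
E
python3 - <<'E'
from h import *
for n in("scene","side","wrist"):
    m=imaging.camera_model(n);cv2.imwrite(f"pics/{n}0.png",imaging.capture(n));print(n,m)
a=[cv2.imread(f"pics/{n}0.png") for n in("scene","side")]
cv2.imwrite("pics/w0.png",cv2.resize(cv2.imread("pics/wrist0.png"),(800,600)))
cv2.imwrite("pics/s0.png",cv2.resize(a[0],(800,600)))
print(bot.get_state())
E
```

```text
pics
scene {'K': array([[397.27053322,   0.        , 252.30907625],
       [  0.        , 397.27053322, 186.69721072],
       [  0.        ,   0.        ,   1.        ]]), 'k1': -0.06561225210597346, 'position': array([ 862.58870448, -872.52538414,  551.6372682 ]), 'rotation': array([1.12969322e+00, 1.06407443e-03, 3.95653660e-01])}
side {'K': array([[466.85004068,   0.        , 256.01719842],
       [  0.        , 466.85004068, 191.02457875],
       [  0.        ,   0.        ,   1.        ]]), 'k1': -0.03635241959115698, 'position': array([ 80.16571687, 953.01348169, 666.0923544 ]), 'rotation': array([ 1.13365309, -0.0053229 , -2.71683786])}
wrist {'K': array([[334.07480423,   0.        , 255.94473184],
       [  0.        , 334.07480423, 183.90787674],
       [  0.        ,   0.        ,   1.        ]]), 'k1': 0.011786237374591764, 'position': array([549.54138235,  66.32196799, 373.71843387]), 'rotation': array([-2.67609148e-01,  2.63705058e-04,  5.43057411e-04])}
{'t': 0.15, 'qpos': array([-1.34232544e-01,  3.26798011e-01, -1.93384005e-01,  1.05200366e+00,
        2.05333026e-05,  1.43658556e+00]), 'joint_velocities': array([ 0.00068673, -0.00172177,  0.00411671, -0.00020343, -0.00090554,
       -0.00016009]), 'effort': array([ 1.04211274e-03, -4.43704247e+01,  2.62664723e+01,  1.04285317e-02,
       -1.23322516e-04, -3.51401161e-05]), 'tcp_pos': array([5.49538995e+02, 6.20994708e-02, 2.30657122e+02]), 'orientation': array([-3.14021854e+00, -2.06255292e-04,  1.57077439e+00]), 'contact_force': array([-0.81868168,  0.26497493,  1.20317232]), 'wrist_torque': array([-0.00138625,  0.00693547, -0.0159279 ]), 'gripper_force': 0.0, 'opening': 0.9964264612604145}
```

View pics/s0.png

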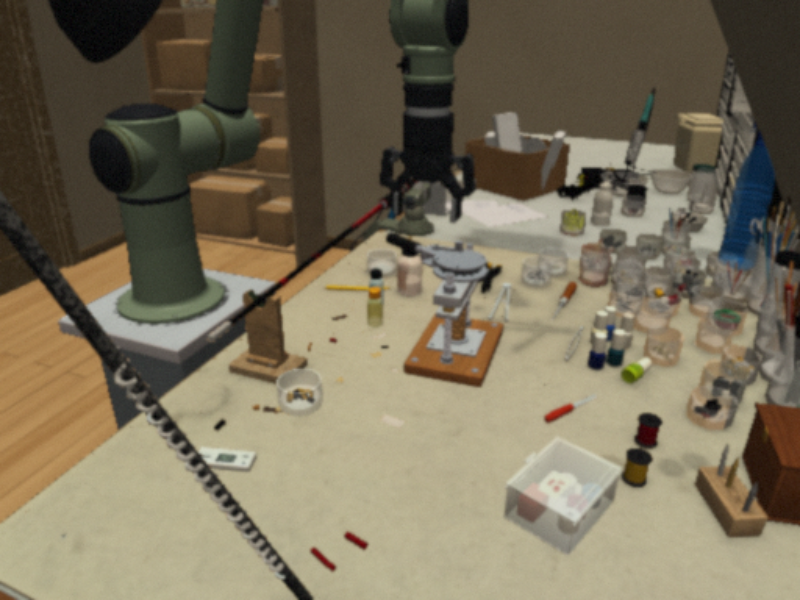

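View pics/w0.png

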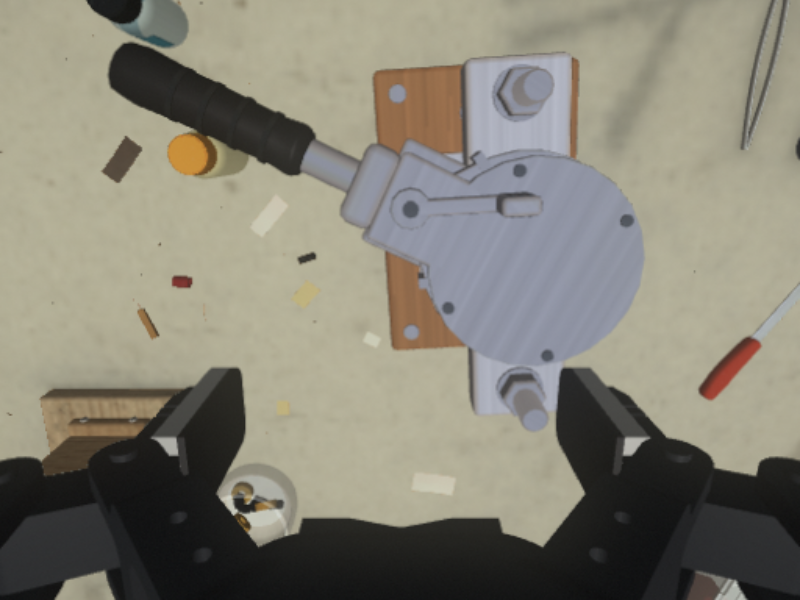

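```bash
cat >> h.py <<'E'
from scipy.spatial.transform import Rotation as Ro
_cm=imaging.camera_model
def cam(n):
    m=dict(_cm(n));m["rotation"]=Ro.from_euler("xyz",m["rotation"]).as_matrix();return m
E
python3 - <<'E'
from h import *
m=cam("wrist");f=1.5625
for n,u,v,z in(("b1",520,170,175.5),("b2",547,355,175.5),("b3",627,220,175.5),("b4",448,308,175.5),("L",428,257,175.5),("R",643,257,175.5),("T",536,150,175.5),("B",536,364,175.5),("pin",410,209,182),("tip",521,205,194.5),("gripin",298,148,164),("gripout",127,66,164),("col1",537,83,176),("col2",533,417,176)):
    print(n,onz(m,u/f,v/f,z).round(1))
E
```

```text
b1 [594.1  57.1 175.5]
b2 [609.6 -16.6 175.5]
b3 [635.8  38.5 175.5]
b4 [568.8   3.4 175.5]
L [560.5  24.1 175.5]
R [643.6  24.2 175.5]
T [599.5  64.2 175.5]
B [605.4 -20.6 175.5]
pin [553.3  43.4 182. ]
tip [590.9  46.3 194.5]
gripin [510.1  64.8 164. ]
gripout [448.1  94.  164. ]
col1 [598.1  87.1 176. ]
col2 [605.7 -44.5 176. ]
```

```bash
cat > flip.py <<'E'
from h import *
pin=np.array([553.3,43.4]);a0=.063
def pose(a,c,z,r=38):
    p=pin+r*np.array([np.cos(a),np.sin(a)])+(14.5+c)*np.array([-np.sin(a),np.cos(a)])
    return [*p,z],[np.pi,0,a+np.pi/2]
def st(s):
    q=bot.get_state();print(s,round(q["t"],2),q["tcp_pos"].round(1),q["contact_force"].round(1))
bot.grip(0.0,20)
bot.move_ptp(*pose(a0,12,215));st("above")
print(bot.movel(*pose(a0,12,184),80,threshold=6));st("down")
print(bot.movel(*pose(a0,3,184),60,threshold=8))
for a in np.linspace(a0,a0-1,6)[1:]:
    print(bot.movel(*pose(a,.5,184),50,threshold=12));st("arc")
h=bot.movel(*pose(a0-1.06,-1,184),20,threshold=8);st("end %s"%h)
bot.movel(*pose(a0-.95,10,184),80);bot.movel(*pose(a0-.95,10,250),150)
bot.move_ptp([549.5,0,240],[np.pi,0,np.pi/2]);st("up")
m=cam("wrist");im=imaging.capture("wrist");cv2.imwrite("pics/raw1.png",im);np.save("m1.npy",m)
cv2.imwrite("pics/w1.png",cv2.resize(im,(800,600)))
E
python3 flip.py
```

```text
above 1.35 [589.4  73.2 214.4] [-0.9 -0.4 -0.5]
False
down 1.88 [589.4  71.7 184.1] [0.6 0.4 0.4]
False
False
arc 2.54 [593.1  53.  184.1] [ 1.  -1.1 -0.3]
False
arc 2.89 [594.1  45.2 184. ] [ 0.1  0.7 -0.7]
False
arc 3.24 [593.6  37.1 184. ] [-0.   1.5 -0.2]
False
arc 3.59 [591.4  29.2 184. ] [ 0.4  1.6 -0.6]
False
arc 3.94 [587.9  21.9 184. ] [ 0.8  1.6 -0.8]
end True 4.17 [587.9  21.2 184. ] [2.  1.6 1.8]
up 5.97 [5.493e+02 1.000e-01 2.393e+02] [0.6 0.2 0.5]
```

View pics/w1.png

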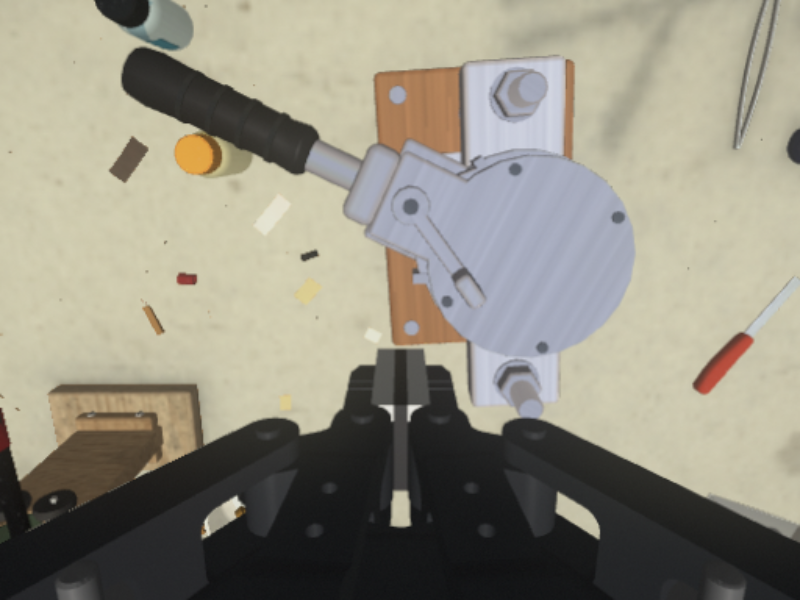

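Run:
```python
from h import *
m=cam("scene");f=1.5625
for u,v in((230,370),(262,380),(305,362),(260,357)): print(u,v,onz(m,u/f,v/f,0).round())
for z in(60,80,100,120,140): print(z,onz(m,245/f,292/f,z).round(),onz(m,278/f,303/f,z).round())
m1=np.load("m1.npy",allow_pickle=True).item()
for z in (0,60,80,100,120): print(z,[onz(m1,u/f,v/f,z).round() for u,v in((20,490),(150,432),(160,455))])
for p in (.437,-.3,-.6,-1.1):
  q=solve_ik([602-135*np.cos(p),21+135*np.sin(p),147],[np.pi,0,-p]);print(p,None if q is None else q.round(2))
# lever
a=onz(m1,410/f,206/f,182);b=onz(m1,462/f,271/f,194.5);print(a,b)
s=cv2.imread("pics/scene0.png")[150:260,120:340];cv2.imwrite("pics/c.png",cv2.resize(s,None,fx=3.5,fy=3.5,interpolation=2))
```

```text
230 370 [ 278. -178.    0.]
262 380 [ 344. -182.    0.]
305 362 [ 380. -108.    0.]
260 357 [ 301. -124.    0.]
60 [205. -19.  60.] [287. -35.  60.]
80 [231. -54.  80.] [310. -69.  80.]
100 [258. -89. 100.] [ 334. -103.  100.]
120 [ 285. -124.  120.] [ 357. -138.  120.]
140 [ 312. -158.  140.] [ 380. -172.  140.]
0 [array([ 229., -215.,    0.]), array([ 345., -161.,    0.]), array([ 350., -183.,    0.])]
60 [array([ 279., -171.,   60.]), array([ 377., -126.,   60.]), array([ 381., -144.,   60.])]
80 [array([ 296., -156.,   80.]), array([ 387., -114.,   80.]), array([ 392., -131.,   80.])]
100 [array([ 313., -142.,  100.]), array([ 398., -102.,  100.]), array([ 402., -118.,  100.])]
120 [array([ 330., -127.,  120.]), array([409., -90., 120.]), array([ 413., -105.,  120.])]
0.437 [ 0.01  0.29 -0.48  0.8   0.   -2.7 ]
-0.3 [-0.2   0.27 -0.51  0.79  0.    2.65]
-0.6 [-0.26  0.3  -0.46  0.81  0.    2.28]
-1.1 [-0.32  0.4  -0.32  0.86  0.    1.73]
[553.16911304  43.54819334 182.        ] [572.27986073  21.04078284 194.5       ]
```

View pics/c.png

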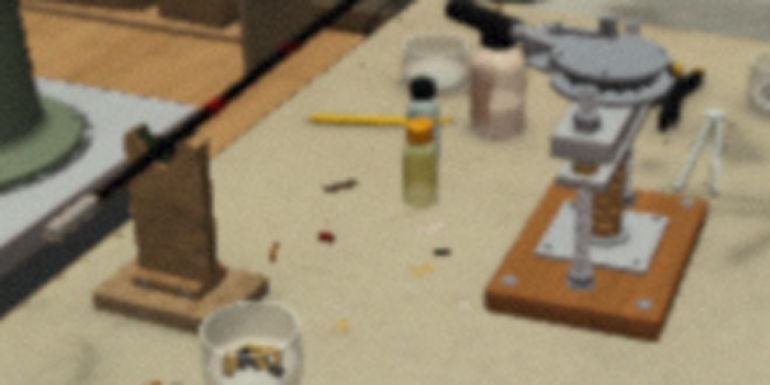

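```bash
cat > sw.py <<'E'
from h import *
C=np.array([602,21.3]);Z=147
def P(p,z=Z,r=135): return [C[0]-r*np.cos(p),C[1]+r*np.sin(p),z],[np.pi,0,np.pi-p]
def phi():
    x=bot.get_state()["tcp_pos"];return np.arctan2(x[1]-C[1],C[0]-x[0])
def pull(n=1):   # tangential force, + when pushing clockwise
    p=phi();t=np.array([np.sin(p),np.cos(p)]);v=[]
    for i in range(n):
        v.append(-bot.get_state()["contact_force"][:2]@t)
        if n>1: bot.dwell(.02)
    return np.mean(v)
def st(s): q=bot.get_state();print(s,"t%.2f phi%.3f r%.1f pull%.1f"%(q["t"],phi(),np.hypot(*(q["tcp_pos"][:2]-C)),pull()),q["contact_force"].round(1),flush=True)
def arc(a,b,step,speed,thr):
    n=max(1,int(np.ceil(abs(b-a)/step)))
    for p in np.linspace(a,b,n+1)[1:]:
        h=bot.movel(*P(p),speed,threshold=thr);st("hit" if h else "arc")
        if h: return True
    return False
E
python3 - <<'E'
from sw import *
bot.grip(.40)
bot.move_ptp(*P(.437,215));st("above")
print(bot.movel(*P(.437),80,threshold=6));st("down")
bot.grip(.29);st("gripped");print(bot.get_state()["opening"])
print("pull",pull(5))
arc(.437,.037,.1,40,9)
E
```

```text
above t7.38 phi0.438 r134.5 pull0.2 [ 0.6 -0.5 -0.8]
False
down t8.38 phi0.438 r134.6 pull0.5 [ 0.3 -0.7 -0.1]
gripped t8.63 phi0.438 r134.7 pull-0.5 [0.3 0.4 0.1]
0.29354570699016336
pull -0.017765574236577132
arc t9.20 phi0.337 r135.0 pull0.6 [-0.4 -0.5 -0.4]
arc t9.68 phi0.238 r135.0 pull-0.4 [-0.5  0.5  0.6]
arc t10.17 phi0.137 r135.0 pull0.2 [ 1.  -0.4 -0.2]
arc t10.65 phi0.038 r135.0 pull0.5 [-0.4 -0.5  0.4]
```

Run:
```python
from sw import *
arc(.037,-.363,.2,50,9)
a=imaging.capture("wrist");b=imaging.capture("side")
cv2.imwrite("pics/p.png",cv2.resize(np.hstack([a,b]),(800,300)))
```

```text
arc t11.34 phi-0.162 r135.0 pull0.3 [ 0.4 -0.2 -0.2]
arc t12.03 phi-0.362 r135.0 pull-0.5 [-0.6  0.3 -0.2]
```

View pics/p.png

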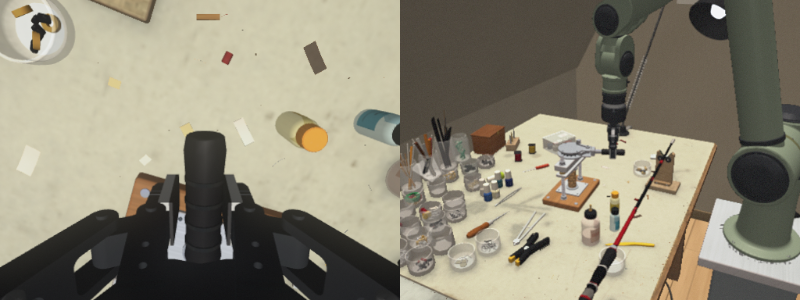

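Run:
```python
from sw import *
arc(-.363,-1.1,.25,70,9)
arc(-1.1,-.6,.25,40,11.5)
print("static",pull(4))
# calibrate: does a 6 N threshold see the driving force?
p=phi();bot.movel(*P(p-.012),20);print("backed",pull(4))
h=bot.movel(*P(p+.15),25,threshold=6);st("thr6 %s"%h)
```

```text
arc t12.76 phi-0.607 r135.1 pull0.3 [ 0.4 -0.1 -0.1]
arc t13.38 phi-0.851 r135.0 pull0.6 [ 0.2 -0.6 -0.7]
arc t14.01 phi-1.097 r134.9 pull-0.5 [0.1 1.2 1.1]
arc t14.72 phi-0.934 r135.0 pull-0.0 [0.3 0.5 0.2]
arc t15.43 phi-0.775 r134.8 pull4.7 [ 3.5 -3.1 -3.1]
arc t16.13 phi-0.604 r134.9 pull3.7 [ 2.2 -3.  -2.2]
static 4.586472903996638
backed 4.370192401482438
thr6 False t17.55 phi-0.456 r134.9 pull4.7 [ 2.8 -3.9 -1.2]
```

Run:
```python
from sw import *
p=phi();c=-.45
for thr in (6.5,7.5,8.5,9.5):
    p=phi();bot.movel(*P(p-.03),30);print("backed",pull(2).round(2),phi().round(3))
    h=bot.movel(*P(p+.06),25,threshold=thr);st("thr%s %s"%(thr,h));print(pull(2).round(2))
```

```text
backed 2.24 -0.485
thr6.5 False t18.51 phi-0.398 r134.9 pull4.9 [ 2.9 -4.2  0.1]
4.99
backed 3.5 -0.427
thr7.5 False t19.50 phi-0.341 r135.0 pull4.3 [ 3.  -3.6 -0.1]
4.94
backed 3.1 -0.369
thr8.5 False t20.49 phi-0.283 r135.1 pull5.2 [ 2.8 -4.6 -0.4]
4.6
backed 2.66 -0.311
thr9.5 False t21.48 phi-0.224 r135.1 pull4.7 [ 2.4 -4.2  0.2]
5.16
```

Run:
```python
from sw import *
while phi()<.9:
    b=pull(4);p=phi()
    h=bot.movel(*P(min(p+.2,1.0)),28,threshold=10.8-b)
    st("b%.2f %s"%(b,h));s=pull(4);print("static",s.round(2))
    if h or s>6: break
```

```text
b4.83 False t22.68 phi-0.028 r135.1 pull4.6 [ 2.2 -4.5 -0. ]
static 4.84
b4.65 False t23.91 phi0.167 r135.1 pull5.5 [ 2.5 -6.   0.6]
static 5.04
b4.33 False t25.13 phi0.360 r135.0 pull5.1 [ 1.4 -6.   1.4]
static 5.16
b5.02 False t26.34 phi0.550 r135.6 pull4.2 [ 0.2 -5.1  1.8]
static 4.68
b4.18 False t27.54 phi0.735 r135.8 pull4.5 [-0.5 -5.6  2.3]
static 4.83
b4.72 False t28.72 phi0.914 r135.9 pull6.3 [-3.2 -6.1  3.1]
static 6.08
```

Run:
```python
from sw import *
arc(.91,.05,.25,70,14)
print("base",pull(4).round(2))
for i in range(12):
    b=pull(4);p=phi()
    h=bot.movel(*P(p+(.12 if i<4 else .05)),18 if i<4 else 14,threshold=11.5-max(b,0))
    st("b%.2f %s"%(b,h));s=pull(4);print("static",s.round(2))
    if h or s>5.7: break
```

```text
arc t29.40 phi0.695 r135.9 pull0.9 [-0.3 -0.9  1.1]
arc t29.97 phi0.483 r135.0 pull-0.5 [ 0.   0.6 -0.8]
arc t30.53 phi0.267 r134.9 pull-0.8 [ 0.3  0.8 -0.5]
arc t31.10 phi0.052 r135.0 pull0.0 [ 0.2 -0.   0.1]
base 0.43
b-0.13 False t32.31 phi0.174 r135.1 pull0.5 [-0.5 -0.4 -0.5]
static 0.04
b0.14 False t33.49 phi0.294 r135.0 pull0.6 [-0.8 -0.4  0.1]
static 0.72
b0.26 False t34.67 phi0.414 r135.0 pull-0.4 [0.1 0.4 0.4]
static -0.03
b-0.46 False t35.86 phi0.523 r134.9 pull6.6 [-3.  -5.9  2.5]
static 6.72
```

Run:
```python
from sw import *
for i in range(4):
    b=pull(6);p=phi()
    h=bot.movel(*P(p+.05),14,threshold=11.9-b)
    st("b%.2f %s"%(b,h));s=pull(6);print("static",s.round(2))
    if h or s>7.1: break
```

```text
b6.88 False t36.56 phi0.561 r134.8 pull6.0 [-2.6 -5.5  2.9]
static 7.34
```

Run:
```python
from sw import *
b=pull(10);p=phi()
h=bot.movel(*P(p+.035),14,threshold=11.6-b)
st("b%.2f %s"%(b,h));print("static",pull(10).round(2))
```

```text
b7.15 False t37.19 phi0.583 r134.9 pull7.2 [-2.7 -6.9  3.1]
static 7.36
```

Run:
```python
from sw import *
b=pull(10);p=phi()
h=bot.movel(*P(p+.06),14,threshold=11-b)
st("b%.2f %s"%(b,h));print("static",pull(10).round(2))
```

```text
b7.50 False t38.12 phi0.627 r134.8 pull9.0 [-4.1 -8.1  4.3]
static 8.63
```

Run:
```python
from sw import *
b=pull(10);p=phi()
h=bot.movel(*P(p+.05),14,threshold=2.2)
st("b%.2f %s"%(b,h));print("static",pull(10).round(2), phi().round(3))
```

```text
b8.85 False t38.94 phi0.660 r134.8 pull8.2 [-3.5 -7.7  4.9]
static 8.81 0.659
```

Run:
```python
from sw import *
b=pull(10);p=phi()
h=bot.movel(*P(p+.05),20,threshold=11.9-b)
st("b%.2f %s"%(b,h));print("static",pull(10).round(2), phi().round(3))
```

```text
b9.27 False t39.64 phi0.691 r134.8 pull10.2 [-4.5 -9.5  4. ]
static 9.28 0.692
```

Run:
```python
from sw import *
arc(.69,.47,.25,60,16)
b=pull(6);print("base",b.round(2))
h=bot.movel(*P(.725),20,threshold=11.3)
st("%s"%h);print("static",pull(10).round(2), phi().round(3))
```

```text
arc t40.49 phi0.474 r134.9 pull0.3 [ 0.8 -0.7  0.2]
base -0.08
True t42.08 phi0.675 r134.0 pull7.4 [-3.1 -7.   3.7]
static 7.42 0.672
```

Run:
```python
from sw import *
bot.movel(*P(.5),60);b=pull(6);print("base",b.round(2))
h=bot.movel(*P(.735),20,threshold=12.6)
st("%s"%h);print("static",pull(10).round(2), phi().round(3))
```

```text
base -0.01
False t44.65 phi0.710 r134.2 pull9.9 [-4.7 -9.   3.7]
static 10.33 0.71
```

Run:
```python
from sw import *
bot.movel(*P(.52),60);b=pull(6);print("base",b.round(2))
h=bot.movel(*P(.765),20,threshold=12.7)
st("%s"%h);print("static",pull(10).round(2), phi().round(3))
```

```text
base 0.1
True t47.07 phi0.716 r134.1 pull8.5 [-4.  -7.9  4.3]
static 7.94 0.713
```

Run:
```python
from sw import *
bot.movel(*P(phi()-.018),30);bot.grip(.45);st("rel")
bot.movel(*P(phi(),235),120)
bot.move_ptp([549.5,0,245],[np.pi,0,np.pi/2]);st("up")
a=imaging.capture("wrist");b=imaging.capture("side")
cv2.imwrite("pics/end.png",cv2.resize(np.hstack([a,b]),(800,300)))
```

```text
rel t47.82 phi0.693 r135.0 pull2.8 [-0.8 -3.  -1.3]
up t49.39 phi-0.376 r57.2 pull0.3 [ 0.2 -0.2  0.3]
```

View pics/end.png

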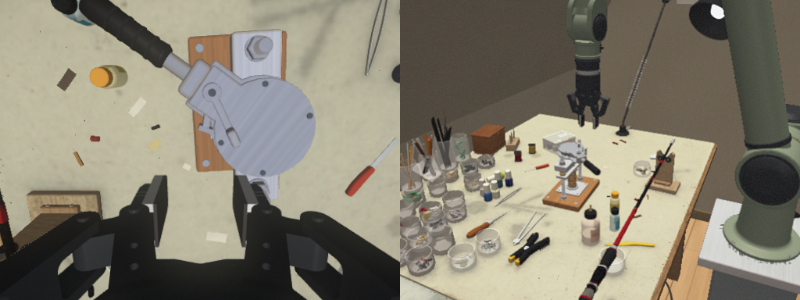

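The picture shows the lever still on its new side (pin at about (212,92), tip at (232,137)). The handle is free of the gripper and the bottles and tools stand where they were.

```bash
python3 -c "
from bench import bot
print(bot.sign_off())"
```

```text
the job is handed in; nothing more can be done
None
```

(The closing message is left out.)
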